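# Bring the heat-lamp dimmer to its set tab

## Task

Turn the heat lamp up to its preset: on the dimmer box with the orange fader, slide the orange fader along its track until it stands level with the small green tab on that same box, then let go. Leave the green tab where it is, and do not shift the blue fader on the other box.

Things in the scene. Friction and masses are not known exactly. Their poses are not given: they have to be found in the camera images.
- orange_box: White dimmer box fixed to the worktop that carries the orange fader: 70 mm across (x), 165 mm long (y), top 22 mm above the worktop. Origin under its centre, z up. The fader's track runs along its y axis, 7 mm to the +x side of the middle; the green tab is on the -x side, nearer the robot. Turned between 35 degrees clockwise and 6 degrees anticlockwise seen from above. The two boxes may swap places.
- orange_fader_top (a point): Centre of the top of the orange fader cap, 58 mm above the worktop. Cap 26 mm across the track, 22 mm along it; orange part 28 mm tall, a narrower black neck below. Slides only along the box's y axis, 100 mm of travel centred on the box, about 2 N of friction, stays where left. Starts within 30 mm of the -y end. Axes parallel to the box's.
- orange_tab_top (a point): Top of the green set tab on the orange fader's box: 10 mm along the track, reaching to the box edge, 6 mm high above the box (top 28 mm above the worktop), 31 mm across from the fader's centre line. The fader belongs where its centre has the same place along y as this point, 30 to 100 mm along +y from its start. Stiff (8 N) but can be pushed; it must not be.
- blue_fader_top (a point): Centre of the top of the blue fader cap, 58 mm above the worktop, on the other, otherwise alike dimmer box, which has a green tab of its own. To be left alone.

How it is judged:
By the outcome, as a careful person would: the job done as asked, in the order asked, and still so for the second after the job is handed in, with the robot touching nothing.
It also fails if it takes over 29 s, if anything falls off the work surface, if the arm or the gripper's body presses on something with over 40 N, if the wrist force passes 120 N, or if a joint passes its speed limit or range.

## Robot

A 6-joint arm with a two-finger parallel gripper is mounted at the origin on the work surface; the furniture and walls round the work are solid. World frame = base frame: x ahead of the robot, y to its left, z up, the work surface at z = 0. Lengths are in mm, angles in degrees, forces in N, time in s.
With the tool pointing down it reaches from about 400 to 925 mm from the base axis. Payload 3.4 kg.
Tool frame: the origin (TCP) lies at the very end of the fingers, on their centre line; the grasp point (between the pads) lies 19 mm behind it; z points along the fingers, y is the line along which they close (so a half turn about z gives the same grasp; the last joint's range is limited). The gripper opens to 85 mm and grips with 20 to 120 N. Pads are 22 mm wide; open, the fingers measure 114 mm over their backs; the gripper's body (76 mm by 85 mm) begins 54 mm behind the grasp point. The pads swing forward as they close: fully open they stand 13 mm farther back than shut.
Start: joints at [72.622, 17.578, 86.31, -0, 76.112, -4.211], TCP at [130.999, 559.884, 231.305] pointing down, gripper open.
Joint ranges: [-179.03, 179.03], [-60, 130.46], [8.19, 133.38], [-81.62, 261.62], [5.75, 156.47], [-153.77, 153.77]. Speed limits (degrees/s): [147.25, 147.25, 180, 180, 180, 180].

## Interface

Orientations are given as [roll, pitch, yaw] about the fixed x, y, z axes, in that order (R = Rz(yaw) Ry(pitch) Rx(roll)).
In Python, from rig import goto, move_straight, movej, move_gripper, sleep, ik, get_image, camera_info, PlanningError, job_done, current_time_s, current_joints, current_qd, current_tau, current_position, current_orientation, current_wrist_force, current_ft_torque, current_width, current_grip_force gives the robot as it stands. Calls block until the motion is done:
- goto(position, orientation): joint-space move of the TCP to a pose.
- move_straight(position, attitude=None, velocity=150, guard=None): straight line of the TCP; attitude=None keeps the orientation; velocity is the mean speed in mm/s. With guard (N) it stops when the force on the tool has changed by that much, and returns True; else False.
- movej(angles): joint-space move.
- move_gripper(opening, newtons=None): finger opening in mm; newtons is the grip in N (None keeps the last); returns when the fingers have stopped.
- sleep(seconds).
- ik(position, orientation): joint angles nearest the present ones, or None.
- get_image(name): name is "scene" or "side" or "wrist"; returns the picture (420x560x3 uint8, blue, green, red); there is no depth.
- camera_info(name): a dict with "fx", "fy", "cx", "cy" (pixels), "k1" (the pictures are not rectified: a ray, as slopes to the right and down, at radius r is drawn at 1 + k1 r^2 times it, then the intrinsics apply), "rvec" (rotation vector, rad) and "tvec" (3), from world to camera coordinates, as OpenCV has them. Camera axes: x right, y down, z forward; pixel columns grow to the right and rows downward; lengths in mm; the calibration is good to about 2 mm. A picture is of the moment at which its call begins: read the wrist's pose just before it. camera_info takes no time and is no camera call; for the wrist camera it gives the pose at the moment of the call.
A pose or a line that the arm cannot do raises PlanningError and nothing moves.
- job_done(): hands the job in; it is judged then, once.
Readings, each from a call of its own:
- current_time_s(): time.
- current_joints(): joint angles.
- current_qd(): joint speeds.
- current_tau(): joint torques, N m.
- current_position(): TCP position.
- current_orientation(): TCP orientation.
- current_wrist_force(): force on the tool from outside, world axes, zero at the start.
- current_ft_torque(): the same for the moment, N m.
- current_width(): finger opening in mm.
- current_grip_force(): force on a finger pad.
Only numpy, scipy, OpenCV 4.12 (cv2) and the standard library are available. Lean on these libraries where they do the work, as an engineer would, in place of code of your own. Each camera call takes 0.05 s, during which the arm holds its last target. There are 200 camera calls.

## Working session

There is one attempt and no reset: what is moved stays moved. The work goes in short steps, each a Python script; the robot and the scene stay as the last script left them, time stands still between calls to the robot, and variables do not carry over. Pictures are saved under pics/ and viewed, at most 10 in all, crops included, and the job is handed in when it is done.

```bash
mkdir -p pics
python3 - <<'E'
from rig import *
import cv2, numpy as np
a=[get_image(n) for n in("scene","side","wrist")]
for n,i in zip(("scene","side","wrist"),a): cv2.imwrite(f"pics/{n}0.png",i); print(n,{k:np.round(v,3).tolist() for k,v in camera_info(n).items()})
E
```

```text
scene {'fx': 465.545, 'fy': 465.545, 'cx': 279.51, 'cy': 208.214, 'k1': -0.164, 'rvec': [2.082, -0.764, 0.38], 'tvec': [-417.557, 184.117, 727.684]}
side {'fx': 513.176, 'fy': 513.176, 'cx': 275.349, 'cy': 212.286, 'k1': -0.194, 'rvec': [2.236, -1.001, 0.377], 'tvec': [-372.904, 247.339, 750.155]}
wrist {'fx': 373.223, 'fy': 373.223, 'cx': 277.415, 'cy': 206.594, 'k1': -0.004, 'rvec': [-2.272, -1.803, -0.262], 'tvec': [-573.613, -36.626, 380.171]}
```

View pics/scene0.png

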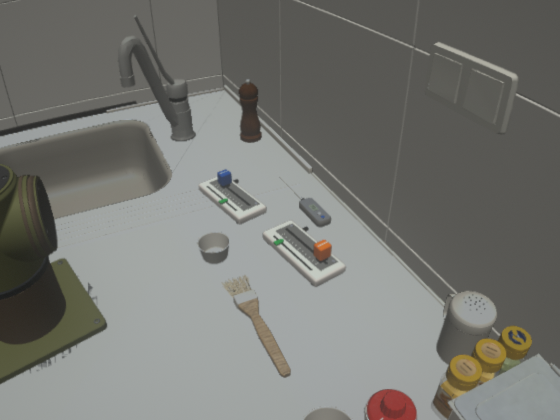

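View pics/side0.png

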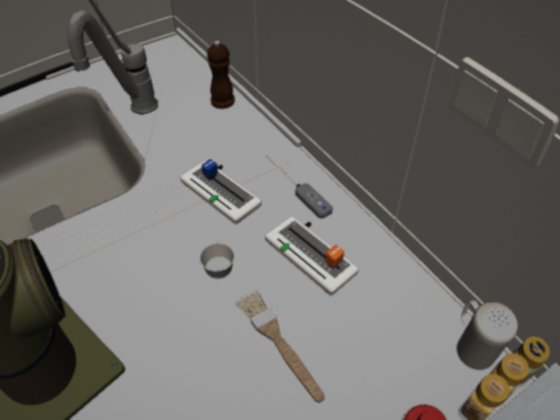

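Orange fader is at about (322,250) in scene, its green tab at (279,241); in side, (334,256) and (284,247). I'll enlarge both.

Run:
```python
import cv2,numpy as np
a=cv2.imread("pics/scene0.png")[215:285,255:350]; b=cv2.imread("pics/side0.png")[210:295,258:363]
f=lambda i,w:cv2.resize(i,None,fx=6,fy=6,interpolation=cv2.INTER_CUBIC)
A,B=f(a,0),f(b,0)
cv2.imwrite("pics/c1.png",A);cv2.imwrite("pics/c2.png",B);print(A.shape,B.shape)
```

```text
(420, 570, 3) (510, 630, 3)
```

View pics/c1.png

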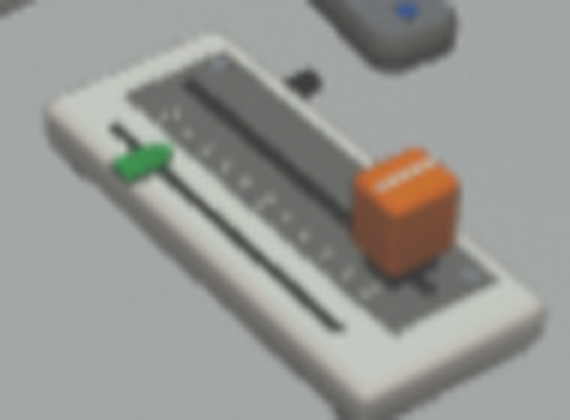

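View pics/c2.png

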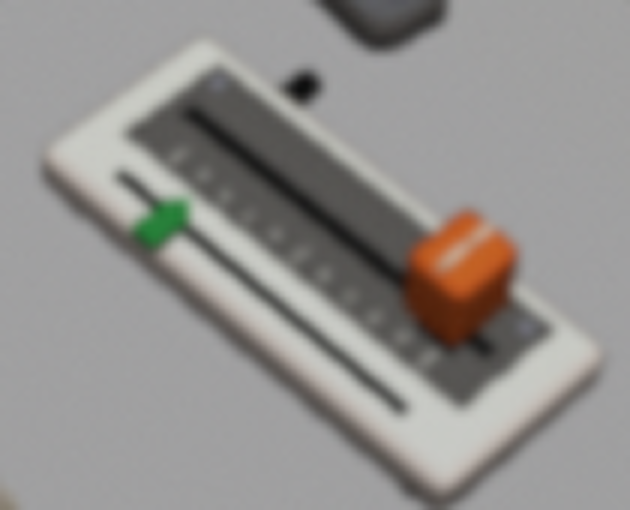

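Crop 1: fader top centre (407,179), tab top (143,158), main slot (188,82)-(432,290), tab slot (115,127)-(340,327). Crop 2: fader (464,250), tab (162,221), main slot (190,110)-(490,350), tab slot (122,175)-(403,408). Fit the pose.

```bash
cat > h.py <<'E'
import numpy as np,cv2
from rig import *
def proj(n,P,c=None):
    c=c or camera_info(n); R=cv2.Rodrigues(np.array(c["rvec"],float))[0]
    q=np.atleast_2d(P)@R.T+np.ravel(c["tvec"]); s=q[:,:2]/q[:,2:]
    s=s*(1+c["k1"]*(s**2).sum(1,keepdims=True))
    return s*[c["fx"],c["fy"]]+[c["cx"],c["cy"]]
def w(p,L):
    t=np.deg2rad(p[2]);L=np.atleast_2d(np.array(L,float))
    return np.c_[p[0]+np.cos(t)*L[:,0]-np.sin(t)*L[:,1],p[1]+np.sin(t)*L[:,0]+np.cos(t)*L[:,1],L[:,2]]
E
python3 - <<'E'
from h import *
from scipy.optimize import least_squares
o1=np.array([(407,179),(143,158),(188,82),(432,290),(115,127),(340,327)])/6-.42+[255,215]
o2=np.array([(464,250),(162,221),(190,110),(490,350),(122,175),(403,408)])/6-.42+[258,210]
def f(p):
    L=[(7,p[3],58),(-24,p[4],28),(7,p[5],22),(7,-p[5],22),(p[7],p[6],22),(p[7],-p[6],22)]
    W=w(p,L); return np.r_[(proj("scene",W)-o1).ravel(),(proj("side",W)-o2).ravel()]
r=least_squares(f,[600,0,-10,-40,30,55,50,-20])
print(r.x.round(2)); print(r.fun.reshape(-1,2).round(2))
print(w(r.x,[(7,r.x[3],58),(7,r.x[4],58),(-24,r.x[4],28)]).round(1), current_time_s(), ik(w(r.x,[7,r.x[3],150])[0],[180,0,r.x[2]]),ik(w(r.x,[7,r.x[3],150])[0],[180,0,r.x[2]+90]))
E
```

```text
[ 453.43 -173.26   -4.34  -47.87   34.47   60.01   56.14  -22.41]
[[ 0.54 -0.57]
 [ 1.75 -1.28]
 [-0.33  0.8 ]
 [-0.1   0.44]
 [ 0.36  0.1 ]
 [ 0.64 -0.04]
 [-0.29  0.29]
 [ 0.88 -1.69]
 [-1.48  1.21]
 [-1.09  0.79]
 [-0.54  0.57]
 [-0.18 -0.1 ]]
[[ 456.8 -221.5   58. ]
 [ 463.  -139.4   58. ]
 [ 432.1 -137.1   28. ]] 0.15 [-3.06398050e+01  1.68405722e+01  1.00757993e+02 -2.54444375e-14
  6.24014346e+01  6.37051023e+01] [-30.639805    16.8405722  100.75799319   0.          62.40143461
 -26.29489768]
```

View pics/wrist0.png

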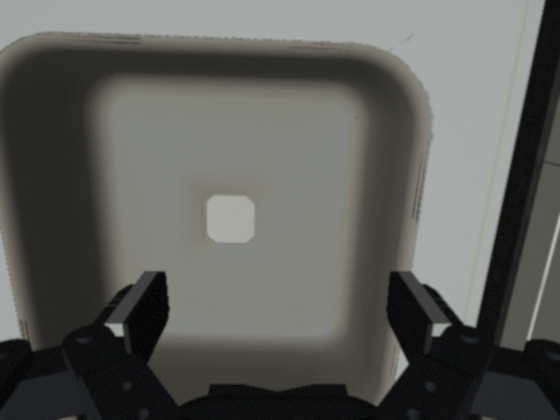

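The wrist view shows only the sink, because the arm starts above it. I'll check that the swing clears the faucet and mill, then find the wrist camera's offset.

Run:
```python
from h import *
from scipy.optimize import least_squares
for nm,a,b in(("faucet base",(182,133),(145,105)),("mill",(250,138),(222,102)),("mill top",(249,84),(218,45)),("spout tip",(127,84),(78,66)),("faucet top",(135,40),(88,14)),("tray pepper",(465,355),(478,362)),("blue",(225,175),(209,166))):
    r=least_squares(lambda P:np.r_[(proj("scene",P)-a).ravel(),(proj("side",P)-b).ravel()],[500,100,50]);print(nm,r.x.round(),r.cost.round(1))
c=camera_info("wrist");R=cv2.Rodrigues(np.array(c["rvec"]))[0];C=-R.T@np.ravel(c["tvec"])
from scipy.spatial.transform import Rotation as T
Rt=T.from_euler("xyz",current_orientation(),degrees=True).as_matrix()
print(C,current_orientation(),"cam in tool",Rt.T@(C-current_position()),"axis",Rt.T@R.T@[0,0,1])
```

```text
faucet base [522. 370.  27.] 0.3
mill [671. 271.  -1.] 0.2
mill top [678. 275. 148.] 0.1
spout tip [398. 382. 192.] 0.4
faucet top [433. 362. 296.] 3.1
tray pepper [ 466. -505.   18.] 11.8
blue [468.  90.  47.] 0.0
[ 58.55152828 576.16912912 373.5028553 ] [-1.79908304e+02 -6.15429279e-03  1.66833854e+02] cam in tool [  74.22733518   -0.34446112 -142.90993108] axis [-2.87272042e-01 -3.57999077e-04  9.57848968e-01]
```

Run:
```python
from h import *
q=current_joints()
a=np.deg2rad(74)
move_straight([400*np.cos(a),400*np.sin(a),400],velocity=250)
q=list(current_joints()); q[0]=-25.; q[5]=62.
print(np.round(current_position()),current_joints()); movej(q); print(np.round(current_position()))
p=[453.4,-173.3,-4.34]
v=w(p,[-35,-10,160])[0]
goto(v,[180,0,p[2]]); sleep(.2)
np.save("cam1.npy",camera_info("wrist"),allow_pickle=True)
cv2.imwrite("pics/w1.png",get_image("wrist")); print(current_position(),current_time_s())
```

```text
[110. 385. 399.] [ 6.79494825e+01 -2.39185848e+00  8.67649961e+01  6.28616948e-03
  9.56935363e+01 -8.88500697e+00]
[ 379. -129.  399.]
[ 418.62778147 -180.91597246  161.32110423] 4.5833
```

View pics/w1.png

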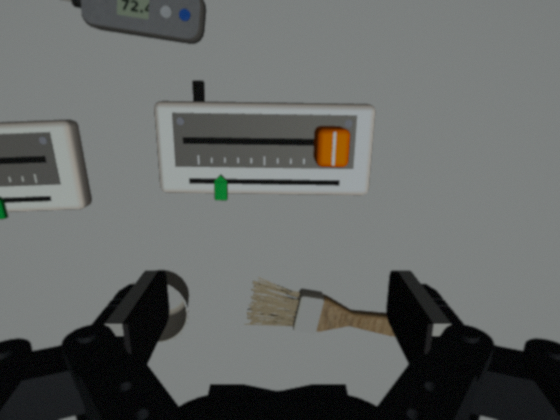

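The box is fully in view: tab at (221,188), fader line at (334,148), main slot y≈142, tab slot y≈182. Enlarging for the fit.

Run:
```python
import cv2
cv2.imwrite("pics/c3.png",cv2.resize(cv2.imread("pics/w1.png")[90:210,185:365],None,fx=4.4,fy=4.4,interpolation=cv2.INTER_CUBIC))
```

```text
(no output)
```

View pics/c3.png

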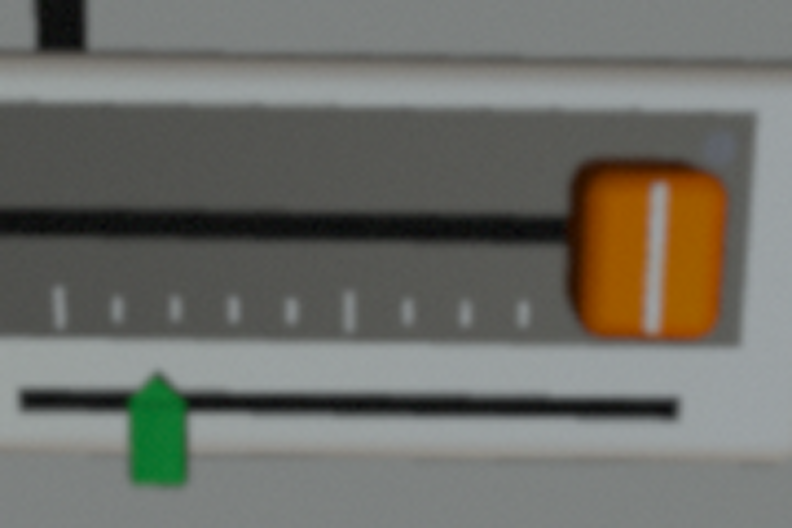

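Crop: tab centre line x≈158.5 (y 372–485), fader line centre (656,258), tab slot (20,400)–(678,409), middle tick (349,310).

Run:
```python
from h import *
from scipy.optimize import least_squares
c=np.load("cam1.npy",allow_pickle=True).item()
g=lambda a:np.array(a)/4.4-.4+[185,90]
# fader line centre, tab back end centre at x=-35, tab slot ends, main slot pts, mid tick
o=g([(656,258),(158.5,485),(20,400),(678,409),(100,222),(560,230),(349,310)])
def f(p):
    L=[(7,p[3],58),(-35,p[4],28),(p[6],p[5],22),(p[6],-p[5],22),(7,p[7],22),(7,p[8],22),(p[9],0,22)]
    return (proj("wrist",w(p,L),c)-o).ravel()
r=least_squares(f,[453,-173,-4,-48,34,56,-22,50,-40,-8])
p=r.x;print(p.round(2));print(r.fun.reshape(-1,2).round(2))
print(w(p,[(7,p[3],58),(7,p[4],58)]).round(1))
```

```text
[ 451.07 -173.64   -4.73  -47.23   33.1    57.93  -23.57   42.46  -36.09
   -6.83]
[[-0.    0.55]
 [ 0.02 -2.31]
 [-0.    0.5 ]
 [ 0.01 -0.5 ]
 [-0.01  1.3 ]
 [-0.    0.25]
 [-0.01  0.  ]]
[[ 454.2 -221.3   58. ]
 [ 460.8 -141.2   58. ]]
```

Run:
```python
from h import *
p=[451.07,-173.64,-4.73]; O=[180,0,p[2]]
move_gripper(55,20)
goto(w(p,[7,-47.2,100])[0],O)
print("guard",move_straight(w(p,[7,-47.2,34])[0],velocity=80,guard=8))
move_gripper(10,20); print("w",current_width(),current_grip_force(),current_wrist_force(),current_position())
print("guard",move_straight(w(p,[7,33.1,34])[0],velocity=60,guard=25)); print(current_position(),current_wrist_force(),current_width())
move_gripper(55)
move_straight(w(p,[7,33.1,110])[0],velocity=120)
goto(w(p,[-35,33.1,150])[0],O); sleep(.2)
np.save("cam2.npy",camera_info("wrist"),allow_pickle=True)
i=get_image("wrist");cv2.imwrite("pics/w2.png",i)
cv2.imwrite("pics/c4.png",cv2.resize(i[90:230,190:370],None,fx=4.2,fy=4.2,interpolation=cv2.INTER_CUBIC)); print(current_time_s())
```

```text
guard False
w 21.494591888445242 23.142637610435486 [-1.38703236 -1.05476791  3.93616619] [ 454.48061989 -221.41823504   34.52580258]
guard False
[ 461.66521667 -141.3876948    34.50853792] [ 1.25709592e-03 -1.07420353e+00  5.31200157e+00] 21.627715895004012
10.0583
```

View pics/c4.png

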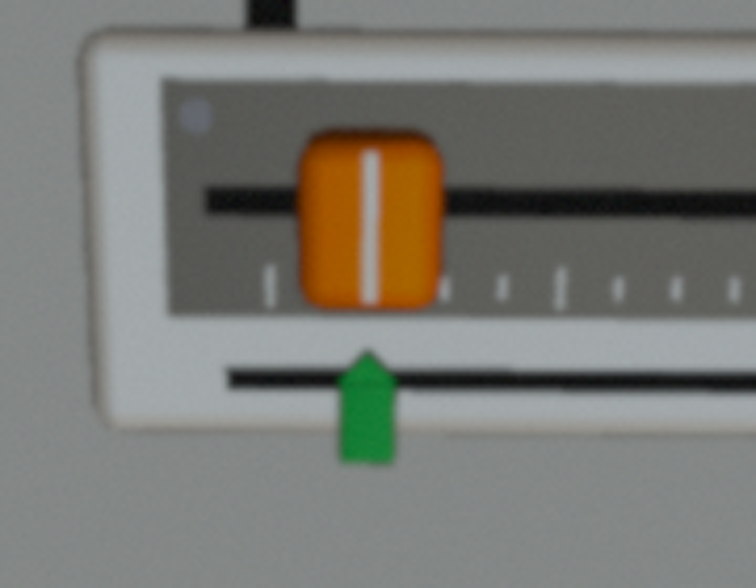

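The fader line centre is at (371,227) and the tab's centre line at x≈367, y 350–462. The wider ticks are at (270,287) and (561,287). I'll compute the remaining offset.

Run:
```python
from h import *
from scipy.optimize import least_squares
c=np.load("cam2.npy",allow_pickle=True).item()
g=lambda a:np.array(a)/4.2-.4+[190,90]
# back-project to known heights, express along box y (yaw variants)
def bp(px,z): return least_squares(lambda P:(proj("wrist",[P[0],P[1],z],c)-px).ravel(),[455,-150]).x
F=bp(g((371,227)),58);Tb=bp(g((367,462)),28);Tt=bp(g((367.5,350)),28)
k1=bp(g((270,287)),22);k2=bp(g((561,287)),22)
print("tick yaw",np.degrees(np.arctan2(*(k1-k2)[::-1]))-90, np.linalg.norm(k1-k2))
for yaw in(-4.3,-4.7,-5.2):
    t=np.deg2rad(yaw);u=np.array([-np.sin(t),np.cos(t)]);print(yaw,"fader - tab along y: %.2f %.2f"%(u@(F-Tb),u@(F-Tt)))
print(F,Tb,Tt)
```

```text
tick yaw -4.7098525251914936 50.372268343558304
-4.3 fader - tab along y: -0.97 -0.73
-4.7 fader - tab along y: -0.65 -0.56
-5.2 fader - tab along y: -0.26 -0.34
[ 461.74731084 -141.85552722] [ 417.266583  -137.5415809] [ 437.116392   -139.27054786]
```

The fader is within about 0.6 mm of the tab, which is at the measurement noise. The arm is clear of everything, so I'm handing in.

```bash
python3 -c "
from rig import *
print(job_done(), current_time_s())"
```

```text
the job is handed in; nothing more can be done
the job is handed in; nothing more can be done
```

The orange fader now stands level with its green tab (about 0.6 mm off in the wrist camera image) and has been released; the robot never went near the blue fader or touched the tab, and the job is handed in.

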